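# Check the sequencer's stop button

## Task

Test the machine's stop pod: with a fingertip press the red mushroom head down until it latches and take the finger off so that it stays in by itself, then push its lug round clockwise (seen from above) with a fingertip or the outside of the fingers, not gripping the lug, so that the head is released and pops up again. After that press the blue reset button all the way in, and let it come back. Disturb nothing else: leave the green button unpressed, and do not lift, carry or shove the pod or any of the things standing about.

Things in the scene. Friction and masses are not known exactly. Their poses are not given: they have to be found in the camera images.
- stop_pod: loose yellow stop pod on the bench, about 1.2 kg, on rubber feet: block 100 x 100 mm, 56 mm high, origin at the centre of its underside, z up. On top, a yellow guard collar (outer radius 43, inner 37 mm, top 76 mm above the bench) surrounds a red mushroom head of radius 33 mm on the pod's vertical axis
- stop_press (a joint): how far the mushroom head is pressed in (m): 0 = up, grows downward, end stop at 0.013. A spring pushes it up (3 N at the top, 7 N when in) and a latch inside must be passed on the way, 8 to 15 N in all. Pressed to the end stop and let go, it latches and rests at about 0.010; twisting it clockwise frees it
- stop_twist (a joint): twist of the mushroom head (rad): 0 at rest, grows clockwise seen from above, cannot turn the other way, end stop at 0.9; a light spring (0.02 to 0.08 N m) turns it back to 0. A latched head comes free at 0.3 to 0.5 (turn it to 0.6 to be sure) and pops up, at the latest as the fingers come off the lug
- stop_dome (a point): centre of the mushroom head's domed top, on its axis; 88 mm above the bench when up, about 78 mm when latched. The dome falls by 8 mm to its rim at 33 mm radius. Press here or on the half opposite the lug. Moves with the head
- stop_lug (a point): top of the lug, the one upright fin on the head: it runs radially from 12 to 32 mm from the axis, is 12 mm thick, and stands 20 mm above the dome's centre; this point is the middle of its top, 22 mm from the axis (108 mm above the bench when the head is up, about 98 mm when latched). At twist 0 it lies towards the pod's own +x. Moves and turns with the head
- lug_push: the white half of the lug, on the side to push (at twist 0 its face looks to the pod's own +y and is pushed towards -y); origin on the head's axis, level with the pod's underside when the head is up
- lug_back: the red half of the lug, the side not to push (its face looks to the pod's own -y at twist 0); origin as for the white half. Pressing both faces at once counts as gripping the lug
- reset_btn (a joint): how far the blue reset button is pressed in (m): 0 = out, end stop 0.006; a spring, 5 N when fully in, brings it back
- reset_btn_top (a point): centre of the top of the blue reset button (radius 16 mm), 72 mm above the bench; it sits on a grey box 80 x 80 x 50 mm screwed to the bench
- start_btn (a joint): how far the green start button is pressed in (m): 0 = out, end stop 0.006. Not to be pressed
- start_btn_top (a point): centre of the top of the green start button, same size and box as the blue one; leave it alone
- reagent: white reagent bottle, 60 mm across, 120 mm high, loose; origin at its underside; leave it alone
- vial: amber jar, 36 mm across, 60 mm high, loose; origin at its underside; leave it alone
- jar: clear jar, 44 mm across, 55 mm high, loose; origin at its underside; leave it alone
- plate: white 96-well plate, 85 x 127 x 14 mm, loose; origin at its underside; leave it alone
- tipbox: blue pipette-tip box, 85 x 120 x 51 mm, loose; origin at its underside; leave it alone
- driver: screwdriver lying on the bench, 170 mm long, loose; leave it alone
Mind the look-alikes: they are no part of the job. What is shaped like the part that bears reset_btn but orange is not meant. Several things look just like the stop_pod: the one meant starts nearest to the robot's base.

How it is judged:
By the outcome, as a careful person would: the job done as asked, in the order asked, and still so for the second after the job is handed in, with the robot touching nothing.
It also fails if it takes over 58 s, if anything falls off the work surface, if the arm or the gripper's body presses on something with over 40 N, if the wrist force passes 120 N, or if a joint passes its speed limit or range.

## Robot

A 7-joint arm with a two-finger parallel gripper is mounted at the origin on the work surface. World frame = base frame: x ahead of the robot, y to its left, z up, the work surface at z = 0. Lengths are in mm, angles in rad, forces in N, time in s.
With the tool pointing down it reaches from about 375 to 925 mm from the base axis. Payload 3.1 kg.
Tool frame: the origin (TCP) lies between the finger pads; the fingertips stand ctrl.finger_overhang ahead of it and the grasp point (between the pads) lies 6 mm ahead of it (ctrl.finger_overhang is the distance from the TCP to the fingertips, in mm); z points along the fingers, x is the direction in which the jaws open and shut, and the axes are right-handed (so a half turn about z gives the same grasp; the last joint's range is limited). The gripper opens to 85 mm and grips with 20 to 120 N. Pads are 22 mm wide; open, the fingers measure 114 mm over their backs; the gripper's body (76 mm by 85 mm) begins 54 mm behind the grasp point. The pads swing forward as they close: fully open they stand 13 mm farther back than shut.
Start: joints at [1.213, 0.383, 0.044, 1.598, -0.018, 1.161, -0.05], TCP at [166.996, -628.184, 229.269] pointing down, gripper open.
Joint ranges: [-2.61, 2.61], [-0.41, 2.15], [-1.48, 1.57], [0, 2.5], [-1.57, 4.71], [0.05, 1.97], [-2.85, 2.85]. Speed limits (rad/s): [2.79, 2.79, 3.14, 3.14, 3.14, 3.14, 3.14].

## Interface

Orientations are given as [roll, pitch, yaw] about the fixed x, y, z axes, in that order (R = Rz(yaw) Ry(pitch) Rx(roll)).
In Python, from cell import ctrl, viewer, job, nets gives the robot as it stands. The module is installed in compiled form; this text tells all that it offers.
- The arm moves only by the tool move_arm, never from a script. Its arguments are lists of equal length, an entry for each row: "xyz": the shift along the tool's x, y, z in m, a list of three; "roll": the turn about the tool's z in rad. A call has 1 to 20 rows; each row is the pose to reach, as a shift and turn from the pose commanded when the call began, along the tool's axes at that moment; what a row does not reach only later rows make up. A row lasts 1/12 s, in which the tool goes at most 41.7 mm and 7.16 degrees, less where a joint would pass 70% of its speed; a pose out of reach is approached as far as the arm can. A call with a gripper value outside its range is refused whole. "jaw" is the closure, from -1 (fully open) to 1 (shut), set as the call begins (left out, the last holds). The fingers move at their own pace and stop on an object; "force" is the grip in N (left out, the last holds). Time passes only in rows, so rows that repeat a pose let the fingers close. It gives the time, the measured TCP pose, the force and the opening at its end, in the units of the state.
- ctrl.sense(): the state, without advancing time (a new reading comes with each control period).
- viewer.camera(name): name is "scene" or "side" or "wrist"; returns (picture, depth): 420x560x3 uint8, red, green, blue; 420x560 float32, mm along the optical axis (not along the pixel's ray), 0 where there is no reading.
- viewer.camera_info(name): a dict with "fx", "fy", "cx", "cy" (pixels), "R" (3x3) and "t" (3): a world point X has camera coordinates R X + t. Camera axes: x right, y down, z forward; pixel columns grow to the right and rows downward; lengths in mm; the calibration is good to about 2 mm. The wrist camera is an equidistant fisheye: a pixel r from the principal point sees the ray r / f radians off the axis. A picture is of the moment at which its call begins: read the wrist's pose just before it. camera_info takes no time and is no camera call; for the wrist camera it gives the pose at the moment of the call.
- job.hand_in(): hands the job in, once; it reports no verdict.
Trained networks look in the newest picture that a camera, given by its name, has taken for a name from the list of things; names that differ only in an ending like _2 or _b are one class to them, and where a whole thing is asked for, a point or a joint stands for the part that bears it (a point fixed in the world has none). Each returns a list of dicts, best first, with "p" (0 to 1); they miss things now and then, are a little off and sometimes report something else, mostly with a low value. They report only what shows in the picture. A call takes as long as a camera call. They do not tell look-alikes from the thing itself.
- nets.regions_of(camera, name): "mask" (420x560 bool, what is visible of it) and "uv" ([column, row] in pixels, amid what is visible of it).
The state is a dict: "time": time; "joint_pos": joint angles; "qd": joint speeds; "tau": joint torques, N m; "tool_pos": TCP position; "ee_rot": TCP orientation; "ft_force": force on the tool from outside, world axes, zero at the start; "torque": the same for the moment, N m; "gripper_width": finger opening in mm.
Only numpy, scipy, OpenCV 4.12 (cv2) and the standard library are available. Lean on these libraries where they do the work, as an engineer would, in place of code of your own. Each camera call takes 0.05 s, during which the arm holds its last target. There are 200 camera calls.

## Working session

There is one attempt and no reset: what is moved stays moved. The work goes in short steps, Python scripts to look and compute and a tool call to move; the robot and the scene stay as the last step left them, time stands still between calls to the robot, and variables do not carry over. Pictures are saved under pics/ and viewed, about 8 in all and at most 12, crops included, and the job is handed in when it is done.

Besides the shell and the picture viewer there is one more tool, called after ">>>" in YAML: its name, and indented under it one key for each argument. move_arm: Moves the arm, as the interface text tells. Its arguments: {"type":"object","properties":{"xyz":{"type":"array"},"roll":{"type":"array"},"jaw":{"type":"number"},"force":{"type":"number"}},"required":["xyz","roll"]}

```bash
mkdir -p pics; cat > h.py <<'E'
import numpy as np, cv2
from cell import ctrl, viewer, job, nets
def cloud(cam, d, info=None):
    i=info or viewer.camera_info(cam); v,u=np.mgrid[0:420,0:560].astype(float)
    x=(u-i['cx'])/i['fx']; y=(v-i['cy'])/i['fy']
    if cam=='wrist':
        r=np.hypot(x,y)+1e-9; s=np.tan(np.minimum(r,1.5))/r; x=x*s;y=y*s
    P=np.stack([x*d,y*d,d],-1)
    return (P-np.array(i['t']))@np.array(i['R'])
def proj(cam,X):
    i=viewer.camera_info(cam); c=np.array(i['R'])@np.array(X)+np.array(i['t'])
    return [i['fx']*c[0]/c[2]+i['cx'], i['fy']*c[1]/c[2]+i['cy']]
E
python3 - <<'E'
from h import *
s=ctrl.sense(); print({k:np.round(v,3) for k,v in s.items()}, ctrl.finger_overhang)
ims=[]
for cam in ['scene','side']:
    p,d=viewer.camera(cam); ims.append(p); W=cloud(cam,d); print(cam)
    for n in ['stop_pod','stop_dome','stop_lug','lug_push','lug_back','reset_btn','start_btn','reagent','vial','jar','plate','tipbox','driver']:
        for r in nets.regions_of(cam,n):
            if r['p']<.2: continue
            m=r['mask']&(d>0); q=W[m]
            if len(q)<3: continue
            print(n,round(r['p'],2),np.round(r['uv']),m.sum(),np.round(np.median(q,0)),np.round(np.percentile(q,3,0)),np.round(np.percentile(q,97,0)))
cv2.imwrite('pics/a.png',cv2.cvtColor(ims[0],cv2.COLOR_RGB2BGR)); cv2.imwrite('pics/b.png',cv2.cvtColor(ims[1],cv2.COLOR_RGB2BGR))
E
```

```text
{'time': np.float64(0.0), 'joint_pos': array([ 1.213,  0.384,  0.044,  1.6  , -0.018,  1.161, -0.05 ]), 'qd': array([-0.001,  0.001, -0.   ,  0.001,  0.   , -0.   ,  0.002]), 'tau': array([-0.0000e+00, -4.3347e+01,  1.0250e+00, -2.4951e+01,  1.1000e-02,
        1.1000e-02,  0.0000e+00]), 'tool_pos': array([ 166.733, -627.268,  227.86 ]), 'ee_rot': array([ 3.141e+00,  3.000e-03, -1.311e+00]), 'ft_force': array([ 0.337, -0.037,  0.514]), 'torque': array([ 0.023,  0.035, -0.009]), 'gripper_width': np.float64(85.249)} 25.0
scene
stop_pod 0.81 [169. 264.] 1977 [ 613. -293.   60.] [ 550. -340.    8.] [ 641. -243.   96.]
stop_pod 0.71 [167. 253.] 558 [ 594. -291.   88.] [ 559. -319.   77.] [ 617. -263.  110.]
stop_pod 0.56 [138. 338.] 2802 [ 741. -419.   60.] [ 677. -468.    4.] [ 769. -372.   97.]
stop_dome 0.96 [135. 327.] 800 [ 725. -419.   88.] [ 694. -449.   59.] [ 749. -391.  110.]
stop_dome 0.78 [170. 250.] 549 [ 594. -291.   88.] [ 561. -319.   78.] [ 617. -262.  110.]
stop_dome 0.34 [316. 195.] 322 [590. 128.  44.] [564. 114.   3.] [602. 152.  59.]
stop_lug 0.93 [168. 252.] 540 [ 5
[... 2258 characters left out ...]
   8.  70.] [471.  -3.  63.] [497.  24.  73.]
reagent 0.95 [298. 140.] 677 [743. 256.  61.] [719. 244.   1.] [773. 286. 119.]
reagent 0.55 [234. 151.] 80 [557. 241.  70.] [544. 229.  62.] [570. 258.  72.]
reagent 0.32 [294. 294.] 767 [ 585. -296.   86.] [ 556. -323.   76.] [ 614. -266.  108.]
vial 0.88 [250. 264.] 335 [ 519. -149.   43.] [ 504. -156.    6.] [ 536. -128.   61.]
jar 0.52 [253. 183.] 324 [579. 120.  39.] [561. 111.   5.] [599. 148.  56.]
plate 0.63 [326. 202.] 1138 [758.  23.  13.] [717. -33.   2.] [800.  90.  16.]
tipbox 0.92 [360. 287.] 2369 [ 741. -270.   49.] [ 703. -314.    2.] [ 787. -197.   53.]
driver 0.3 [224. 210.] 96 [486.   9.  70.] [473.  -3.  67.] [499.  24.  73.]
```

View pics/a.png

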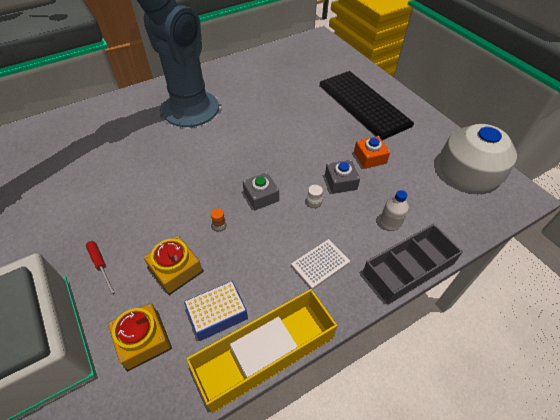

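View pics/b.png

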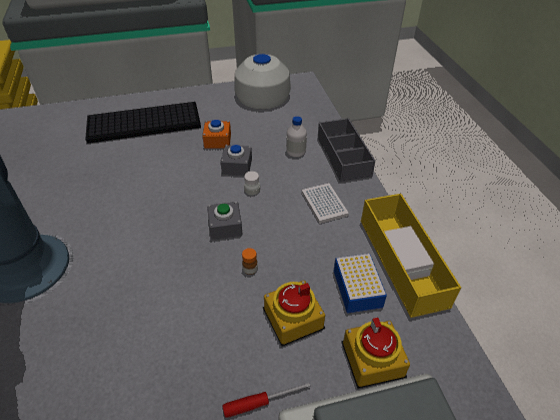

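```bash
python3 - <<'E'
from h import *
from scipy.optimize import least_squares
c0=np.array([588,-293])
ims=[]
for cam in ['scene','side']:
    p,d=viewer.camera(cam); W=cloud(cam,d); r=np.hypot(W[...,0]-c0[0],W[...,1]-c0[1])
    near=(d>0)&(r<75)
    hsv=cv2.cvtColor(p,cv2.COLOR_RGB2HSV).astype(int); H,S,V=hsv[...,0],hsv[...,1],hsv[...,2]
    red=((H<8)|(H>172))&(S>120); yel=(H>18)&(H<32)&(S>120)
    lug=near&(W[...,2]>99); q=W[lug]; print(cam,'lug n',len(q),q.mean(0).round(1))
    t=near&(W[...,2]>104);q=W[t]; print(' lugtop',len(q),q.mean(0).round(1)); 
    if len(q)>5:
        w,v=np.linalg.eigh(np.cov(q[:,:2].T)); print('  dirs',v[:,1].round(2),np.sqrt(w).round(1))
    for nm,m in (('redlug',lug&red),('whitelug',lug&(S<80))):
        if m.sum(): print(' ',nm,m.sum(),W[m].mean(0).round(1))
    q=W[near&red&(W[...,2]<97)&(W[...,2]>70)]; print(' zdome max',np.percentile(q[:,2],[5,50,95]).round(1))
    # sphere-cap fit: z=z0-k r^2, radius33 fall 8
    f=lambda a:(a[2]-8/33**2*((q[:,0]-a[0])**2+(q[:,1]-a[1])**2)-q[:,2])
    s=least_squares(f,[*c0,88],loss='soft_l1'); print(' dome',s.x.round(1),np.std(s.fun).round(2))
    # block top yellow -> rectangle
    b=near&yel&(abs(W[...,2]-57)<5); q=W[b][:,:2]; print(' blocktop',len(q),cv2.minAreaRect(q.astype(np.float32)))
    k=near&yel&(abs(W[...,2]-77)<3); q=W[k]; 
    s=least_squares(lambda a:np.hypot(q[:,0]-a[0],q[:,1]-a[1])-40,c0,loss='soft_l1'); print(' collar',len(q),s.x.round(1),q[:,2].mean().round(1))
    u,v=np.round(proj(cam,[590,-293,85])).astype(int); ims.append(cv2.resize(p[v-40:v+40,u-40:u+40],(400,400),interpolation=cv2.INTER_CUBIC))
    bl=(d>0)&(np.hypot(W[...,0]-558,W[...,1]-241)<45)&(H>95)&(H<130)&(S>100)&(W[...,2]>60)
    q=W[bl]; print(' blue',len(q),q.mean(0).round(1),cv2.minEnclosingCircle(q[:,:2].astype(np.float32)))
cv2.imwrite('pics/c.png',cv2.cvtColor(np.hstack(ims),cv2.COLOR_RGB2BGR))
E
```

```text
scene lug n 55 [ 609.2 -286.6  107.6]
 lugtop 47 [ 608.4 -286.5  108.7]
  dirs [-0.97 -0.23] [3.5 6.3]
  redlug 50 [ 608.5 -287.1  108.2]
  whitelug 4 [ 616.1 -282.5  102.3]
 zdome max [79.1 87.  91.2]
 dome [ 584.  -290.3   90.9] 2.42
 blocktop 506 ((587.5791625976562, -290.8116760253906), (98.29130554199219, 98.13748931884766), 10.329447746276855)
 collar 262 [ 585.9 -290.3] 77.4
 blue 80 [560.3 244.5  73.2] ((559.5255737304688, 246.2401885986328), 16.759761810302734)
side lug n 73 [ 606.  -289.8  106.1]
 lugtop 56 [ 605.9 -288.9  107.4]
  dirs [-0.99 -0.13] [3.7 6. ]
  redlug 68 [ 606.5 -290.   106.1]
  whitelug 2 [ 596.4 -287.4  102.2]
 zdome max [78.3 84.9 89.4]
 dome [ 586.  -291.4   88.6] 2.51
 blocktop 678 ((584.3382568359375, -293.0155029296875), (98.82433319091797, 101.8832778930664), 9.862576484680176)
 collar 257 [ 584.8 -292.1] 75.8
 blue 73 [558.  242.3  70.1] ((557.1314086914062, 243.28079223632812), 17.681684494018555)
```

View pics/c.png

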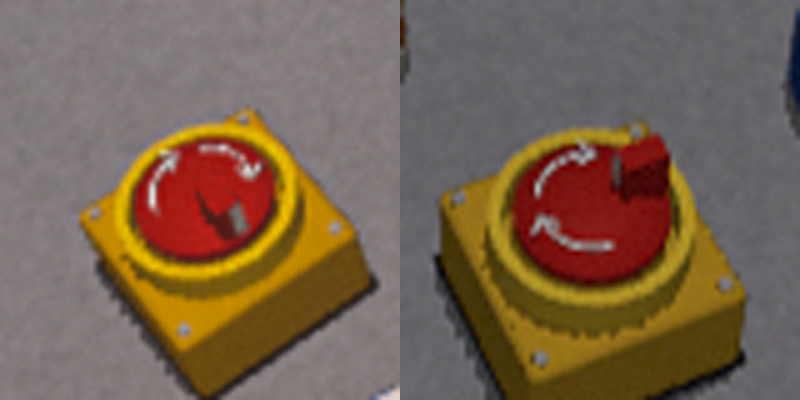

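Nearest pod: centre ≈ (585.5, −291.5), yaw ≈ 10°, its lug toward its +x. The grey-box blue button is at ≈ (558.5, 244). The left crop shows the pod from the scene camera with the lug's dark and grey end at about (235,215). The right crop shows the lug at about (640,165). Next I shut the jaws and hover over the half of the head opposite the lug.

>>> move_arm:
  xyz:
    - [-0.02,-0.04,0.005]
    - [-0.2186,-0.4819,0.04]
    - [-0.2186,-0.4819,0.04]
    - [-0.2186,-0.4819,0.04]
    - [-0.2186,-0.4819,0.04]
    - [-0.2186,-0.4819,0.04]
    - [-0.2186,-0.4819,0.04]
    - [-0.2186,-0.4819,0.04]
    - [-0.2186,-0.4819,0.04]
    - [-0.2186,-0.4819,0.04]
    - [-0.2186,-0.4819,0.04]
    - [-0.2186,-0.4819,0.04]
    - [-0.2186,-0.4819,0.04]
    - [-0.2186,-0.4819,0.04]
    - [-0.2186,-0.4819,0.04]
    - [-0.2186,-0.4819,0.04]
    - [-0.2186,-0.4819,0.06]
    - [-0.2186,-0.4819,0.069]
    - [-0.2186,-0.4819,0.069]
    - [-0.2186,-0.4819,0.069]
  roll: [0.0,0.0,0.0,0.0,0.0,0.0,0.086,0.086,0.086,0.086,0.086,0.086,0.086,0.086,0.086,0.086,0.086,0.086,0.086,0.086]
  jaw: 1
  force: 20

```text
time: 3.17
tool_pos: [574.6, -294.4, 159.3]
ee_rot: [3.139, 0.001, -1.4]
ft_force: [-0.5, -0.7, -0.1]
gripper_width: 0.1
```

```bash
python3 - <<'E'
from h import *
s=ctrl.sense(); print({k:np.round(v,3) for k,v in s.items()}, ctrl.finger_overhang)
c0=np.array([585.5,-291.5]); yaw=np.radians(10)
i=viewer.camera_info('wrist'); p,d=viewer.camera('wrist'); ps,ds=viewer.camera('side')
W=cloud('wrist',d,i); r=np.hypot(W[...,0]-c0[0],W[...,1]-c0[1]); n=(d>0)&(r<75)
t=n&(W[...,2]>103)&(W[...,2]<112); print('lugtop',t.sum(),W[t].mean(0).round(1) if t.sum() else '')
u,v=np.round(proj('side',[590,-293,110])).astype(int)
Wd=cloud('side',ds); m=(ds>0)&(np.hypot(Wd[...,0]-577,Wd[...,1]+293)<30)&(Wd[...,2]>115)&(Wd[...,2]<175)
print('tip side z',np.percentile(Wd[m][:,2],[0,2,50]).round(1) if m.sum() else '', m.sum())
for zz in (137,142,150):
  q=Wd[m&(abs(Wd[...,2]-zz)<3)]
  if len(q): print(zz,q.min(0).round(1),q.max(0).round(1))
a=cv2.resize(ps[v-60:v+45,max(u-60,0):u+60],(400,350)); b=cv2.resize(p,(467,350))[:, :400]
cv2.imwrite('pics/d.png',cv2.cvtColor(np.hstack([a,b]),cv2.COLOR_RGB2BGR))
E
```

```text
{'time': np.float64(3.167), 'joint_pos': array([ 0.545,  0.45 , -0.174,  1.66 ,  0.088,  1.042, -1.056]), 'qd': array([-0.006, -0.014, -0.012, -0.029, -0.004, -0.005, -0.   ]), 'tau': array([ 1.0000e-03, -4.4078e+01, -1.3380e+00, -2.2934e+01,  1.4000e-02,
        2.9000e-02, -1.0000e-03]), 'tool_pos': array([ 574.609, -294.378,  159.309]), 'ee_rot': array([ 3.139e+00,  1.000e-03, -1.400e+00]), 'ft_force': array([-0.51 , -0.717, -0.128]), 'torque': array([-0.038,  0.035, -0.005]), 'gripper_width': np.float64(0.139)} 25.0
lugtop 631 [ 607.  -285.9  107.7]
tip side z [162.1 163.2 171. ] 28
```

View pics/d.png

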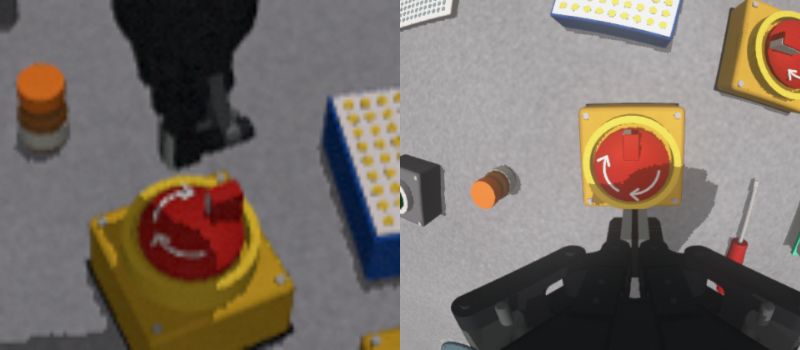

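The wrist view shows the pod square to the tool, with the lug at about (632,145) directly away from the fingers and the fingers over the opposite half. Now I descend and press in small steps.

>>> move_arm:
  xyz:
    - [0,0,0.015]
    - [0,0,0.03]
    - [0,0,0.04]
    - [0,0,0.045]
    - [0,0,0.048]
    - [0,0,0.051]
    - [0,0,0.054]
    - [0,0,0.056]
    - [0,0,0.058]
    - [0,0,0.06]
    - [0,0,0.06]
    - [0,0,0.06]
  roll: [0,0,0,0,0,0,0,0,0,0,0,0]

```text
time: 4.27
tool_pos: [576.5, -293.1, 100.3]
ee_rot: [3.142, 0.0, -1.397]
ft_force: [-0.0, -0.3, -0.7]
gripper_width: 0.1
```

```bash
python3 - <<'E'
from h import *
s=ctrl.sense(); print(s['tool_pos'],s['ft_force'],s['tau'].round(2))
out=[]
for cam in ['scene','side']:
    p,d=viewer.camera(cam); W=cloud(cam,d)
    r=np.hypot(W[...,0]-585.5,W[...,1]+291.5); n=(d>0)&(r<36)
    hsv=cv2.cvtColor(p,cv2.COLOR_RGB2HSV).astype(int); red=((hsv[...,0]<8)|(hsv[...,0]>172))&(hsv[...,1]>120)
    q=W[n&red]; print(cam,np.percentile(q[:,2],[5,50,97]).round(1))
    u,v=np.round(proj(cam,[586,-292,90])).astype(int); out.append(cv2.resize(p[v-40:v+40,u-40:u+40],(400,400),interpolation=cv2.INTER_CUBIC))
cv2.imwrite('pics/e.png',cv2.cvtColor(np.hstack(out),cv2.COLOR_RGB2BGR))
E
```

```text
[ 576.51903119 -293.10169432  100.27813887] [-0.04733281 -0.3381771  -0.72616155] [-0.000e+00 -4.601e+01 -1.500e+00 -2.178e+01  1.000e-02  0.000e+00
 -0.000e+00]
scene [ 80.   87.4 109.9]
side [77.6 84.2 91.3]
```

View pics/e.png

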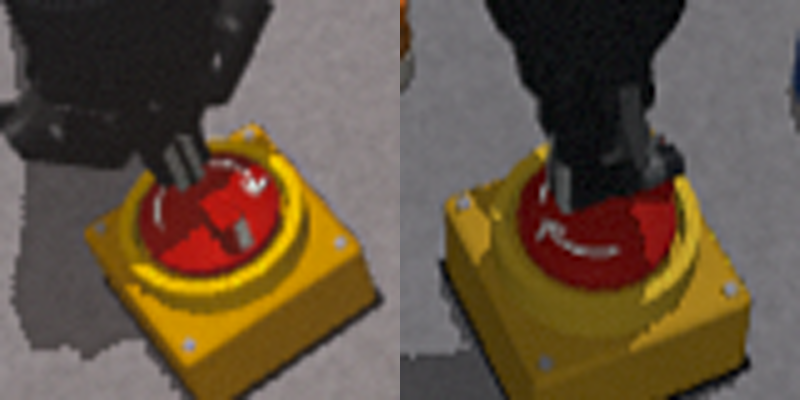

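The head is still up at about 88, and there is no contact force yet. I'll measure the actual tip position from the depth data.

```bash
python3 - <<'E'
from h import *
for cam in ['scene','side']:
    p,d=viewer.camera(cam); W=cloud(cam,d)
    r=np.hypot(W[...,0]-576.5,W[...,1]+293); n=(d>0)&(r<45)&(W[...,2]>60)&(W[...,2]<150)
    hsv=cv2.cvtColor(p,cv2.COLOR_RGB2HSV).astype(int); dark=(hsv[...,1]<90)&(hsv[...,2]<140)
    m=n&dark; i=np.argwhere(m); o=np.argsort(W[m][:,2])[:14]
    for k in o: print(cam,i[k],W[m][k].round(0),p[tuple(i[k])])
E
```

```text
scene [243 169] [ 565. -280.   87.] [128  96  91]
scene [260 175] [ 617. -285.   88.] [110  78  74]
scene [250 158] [ 571. -309.   88.] [122  87  82]
scene [248 159] [ 567. -305.   89.] [86 62 62]
scene [243 170] [ 567. -278.   89.] [133  98  94]
scene [243 168] [ 565. -282.   89.] [70 48 47]
scene [255 158] [ 585. -314.   89.] [126  88  84]
scene [259 176] [ 617. -282.   89.] [124 120 115]
scene [243 173] [ 572. -272.   90.] [114  81  79]
scene [243 171] [ 569. -276.   90.] [132 104 100]
scene [258 176] [ 615. -281.   90.] [120 117 110]
scene [259 175] [ 617. -284.   91.] [124 118 114]
scene [258 175] [ 616. -283.   94.] [124 118 112]
scene [257 176] [ 615. -280.   95.] [132 111 106]
side [303 288] [ 569. -303.   83.] [105  87  86]
side [303 287] [ 567. -304.   85.] [105  80  80]
side [305 291] [ 574. -310.   85.] [120 114 112]
side [292 283] [ 566. -276.   85.] [105  94  94]
side [303 286] [ 565. -303.   85.] [101  72  70]
side [305 292] [ 575. -311.   85.] [108  81  82]
side [302 285] [ 564. -301.   85.] [101  71  70]
side [304 290] [ 572. -308.   85.] [114  96  97]
side [299 283] [ 561. -293.   85.] [90 62 60]
side [305 297] [ 585. -314.   86.] [119 112 111]
side [301 283] [ 560. -298.   86.] [114 109 108]
side [302 286] [ 565. -302.   86.] [105  85  84]
side [305 290] [ 571. -311.   86.] [130 122 123]
side [300 284] [ 563. -296.   86.] [114 103 102]
```

>>> move_arm:
  xyz:
    - [0,0,0.002]
    - [0,0,0.004]
    - [0,0,0.004]
    - [0,0,0.004]
  roll: [0,0,0,0]

```text
time: 4.8
tool_pos: [576.3, -293.0, 95.9]
ee_rot: [3.141, 0.0, -1.397]
ft_force: [0.3, -0.7, 0.5]
gripper_width: -0.1
```

>>> move_arm:
  xyz:
    - [0,0,0.002]
    - [0,0,0.004]
    - [0,0,0.004]
    - [0,0,0.004]
  roll: [0,0,0,0]

```text
time: 5.13
tool_pos: [576.3, -293.0, 92.0]
ee_rot: [3.141, 0.0, -1.397]
ft_force: [-0.4, -0.7, 0.4]
gripper_width: 0.1
```

```bash
python3 - <<'E'
from h import *
s=ctrl.sense(); print(s['tool_pos'],s['ft_force'],s['torque'],s['tau'].round(2),s['joint_pos'].round(3))
out=[]
for cam in ['scene','side']:
    p,d=viewer.camera(cam); W=cloud(cam,d)
    r=np.hypot(W[...,0]-585.5,W[...,1]+291.5); n=(d>0)&(r<36)
    hsv=cv2.cvtColor(p,cv2.COLOR_RGB2HSV).astype(int); red=((hsv[...,0]<8)|(hsv[...,0]>172))&(hsv[...,1]>120)
    q=W[n&red]; print(cam,np.percentile(q[:,2],[5,50,97]).round(1))
    u,v=np.round(proj(cam,[576.3,-293,67])); print('67:',u,v,'79',np.round(proj(cam,[576.3,-293,79])),'92',np.round(proj(cam,[576.3,-293,92])))
    u,v=np.round(proj(cam,[586,-292,100])).astype(int); print('crop origin',u-40,v-40); out.append(cv2.resize(p[v-40:v+40,u-40:u+40],(400,400),interpolation=cv2.INTER_CUBIC))
cv2.imwrite('pics/f.png',cv2.cvtColor(np.hstack(out),cv2.COLOR_RGB2BGR))
E
```

```text
[ 576.33653348 -292.99957301   91.96226186] [-0.40992367 -0.68564729  0.42111231] [ 0.00346676  0.01835214 -0.01729662] [-0.000e+00 -4.624e+01 -1.520e+00 -2.156e+01  1.000e-02  0.000e+00
 -0.000e+00] [ 0.537  0.528 -0.169  1.7    0.106  0.923 -1.07 ]
scene [ 79.   87.3 110.5]
67: 167.0 253.0 79 [166. 251.] 92 [165. 248.]
crop origin 126 209
side [ 78.3  83.7 102.4]
67: 290.0 303.0 79 [290. 299.] 92 [290. 296.]
crop origin 255 252
```

View pics/f.png

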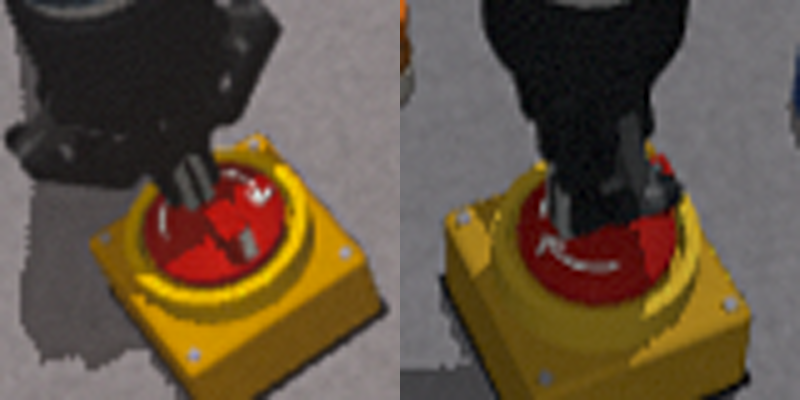

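>>> move_arm:
  xyz:
    - [0,0,0.001]
    - [0,0,0.002]
    - [0,0,0.003]
    - [0,0,0.003]
  roll: [0,0,0,0]

```text
time: 5.57
tool_pos: [576.4, -293.0, 89.0]
ee_rot: [3.141, 0.0, -1.397]
ft_force: [-0.1, -0.4, -0.1]
gripper_width: -0.1
```

>>> move_arm:
  xyz:
    - [0,0,0.001]
    - [0,0,0.002]
    - [0,0,0.003]
    - [0,0,0.003]
  roll: [0,0,0,0]

```text
time: 5.9
tool_pos: [576.7, -293.2, 86.4]
ee_rot: [-3.141, -0.0, -1.397]
ft_force: [0.9, -0.0, 1.2]
gripper_width: 0.1
```

```bash
python3 - <<'E'
from h import *
s=ctrl.sense(); print(s['tool_pos'],s['ft_force'],s['tau'].round(2))
p,d=viewer.camera('side'); q,e=viewer.camera('wrist')
print(np.round(viewer.camera_info('wrist')['t'],1))
a=p[225:345,215:335]; b=q[150:420,200:380]
cv2.imwrite('pics/g.png',cv2.cvtColor(np.hstack([cv2.resize(a,(400,400),interpolation=cv2.INTER_CUBIC),cv2.resize(b,(266,400))]),cv2.COLOR_RGB2BGR))
E
```

```text
[ 576.68227712 -293.16173625   86.36207113] [ 0.91807094 -0.02533704  1.2169278 ] [-0.000e+00 -4.586e+01 -1.500e+00 -2.102e+01  1.000e-02 -0.000e+00
 -0.000e+00]
[-388.6  497.5  391.3]
```

View pics/g.png

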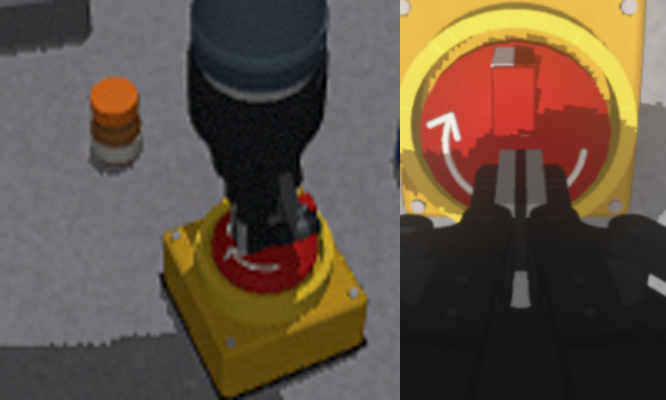

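>>> move_arm:
  xyz:
    - [0,0,0.002]
    - [0,0,0.003]
    - [0,0,0.003]
  roll: [0,0,0]

```text
time: 6.25
tool_pos: [576.7, -293.2, 83.9]
ee_rot: [-3.141, -0.0, -1.397]
ft_force: [-0.7, 0.6, 3.6]
gripper_width: -0.3
```

Contact, 3.6 N and rising. I keep pressing.

>>> move_arm:
  xyz:
    - [0,0,0.002]
    - [0,0,0.004]
    - [0,0,0.006]
    - [0,0,0.007]
    - [0,0,0.007]
  roll: [0,0,0,0,0]

```text
time: 6.67
tool_pos: [576.7, -293.2, 76.5]
ee_rot: [-3.141, -0.0, -1.397]
ft_force: [-1.5, 1.3, 3.8]
gripper_width: -0.0
```

>>> move_arm:
  xyz:
    - [0,0,0.002]
    - [0,0,0.004]
    - [0,0,0.006]
    - [0,0,0.006]
  roll: [0,0,0,0]

```text
time: 7.0
tool_pos: [577.2, -293.5, 73.0]
ee_rot: [-3.141, -0.001, -1.397]
ft_force: [-4.1, 2.1, 14.2]
gripper_width: 0.0
```

>>> move_arm:
  xyz:
    - [0,0,0.002]
    - [0,0,0.004]
    - [0,0,0.005]
    - [0,0,0.005]
  roll: [0,0,0,0]

```text
time: 7.33
tool_pos: [578.1, -294.0, 72.7]
ee_rot: [-3.141, -0.002, -1.397]
ft_force: [-11.0, 4.7, 32.2]
gripper_width: -0.1
```

>>> move_arm:
  xyz:
    - [0,0,-0.005]
    - [0,0,-0.015]
    - [0,0,-0.03]
    - [0,0,-0.05]
    - [0,0,-0.065]
    - [0,0,-0.065]
    - [0,0,-0.065]
  roll: [0,0,0,0,0,0,0]

```text
time: 7.92
tool_pos: [577.1, -293.4, 130.5]
ee_rot: [-3.14, -0.001, -1.397]
ft_force: [-0.4, 0.8, -0.8]
gripper_width: 0.2
```

```bash
cat > pod.py <<'E'
from h import *
from scipy.optimize import least_squares
def look():
    s=ctrl.sense(); print(s['time'].round(2),s['tool_pos'].round(1),s['ft_force'].round(1),s['ee_rot'].round(3))
    for cam in ['side','wrist']:
        i=viewer.camera_info(cam); p,d=viewer.camera(cam); W=cloud(cam,d,i)
        r=np.hypot(W[...,0]-585.5,W[...,1]+291.5); n=(d>0)&(r<75)
        hsv=cv2.cvtColor(p,cv2.COLOR_RGB2HSV).astype(int); H,S=hsv[...,0],hsv[...,1]
        red=((H<8)|(H>172))&(S>120); yel=(H>18)&(H<32)&(S>120)
        hd=W[n&red&(r<34)]; print(cam,'red z',np.percentile(hd[:,2],[5,25,50,75,98]).round(1),end=' ')
        L=hd[hd[:,2]>np.percentile(hd[:,2],99)-4]; print('lug',L.mean(0).round(1),end=' ')
        b=W[n&yel&(abs(W[...,2]-57)<5)][:,:2]; print('block',[np.round(x,1) for x in cv2.minAreaRect(b.astype(np.float32))],end=' ')
        q=W[n&yel&(abs(W[...,2]-77)<3)]; o=least_squares(lambda a:np.hypot(q[:,0]-a[0],q[:,1]-a[1])-40,[585,-291],loss='soft_l1'); print('collar',o.x.round(1),q[:,2].mean().round(1))
E
python3 -c "
from pod import *
look()"
```

```text
Traceback (most recent call last):
  File "pod.py", line 4, in look
    s=ctrl.sense(); print(s['time'].round(2),s['tool_pos'].round(1),s['ft_force'].round(1),s['ee_rot'].round(3))
                          ^^^^^^^^^^^^^^^
AttributeError: 'float' object has no attribute 'round'
```

```bash
sed -i "s/s\['time'\].round(2)/s['time']/" pod.py; python3 - <<'E'
from pod import *
look()
# gripper points below TCP?
s=ctrl.sense(); T=s['tool_pos']
for cam in ['side','scene','wrist']:
    i=viewer.camera_info(cam); p,d=viewer.camera(cam); W=cloud(cam,d,i)-T
    m=(d>0)&(np.hypot(W[...,0],W[...,1])<30)&(p.max(-1)<120)&(W[...,2]>-28)&(W[...,2]<60)
    q=W[m]; print(cam,len(q),np.percentile(q[:,2],[0,1,5,20]).round(1) if len(q) else '')
p,_=viewer.camera('side'); u,v=np.round(proj('side',[580,-293,105])).astype(int)
cv2.imwrite('pics/i.png',cv2.cvtColor(cv2.resize(p[v-45:v+45,u-45:u+45],(500,500),interpolation=cv2.INTER_CUBIC),cv2.COLOR_RGB2BGR)); print(u,v,np.round(proj('side',T)),np.round(proj('side',T-[0,0,25])))
E
```

```text
7.9167 [ 577.1 -293.4  130.5] [-0.4  0.8 -0.8] [-3.140e+00 -1.000e-03 -1.397e+00]
side red z [70.  73.3 75.7 77.9 98.7] lug [ 603.9 -290.2  100.4] block [array([ 584.2, -293.2]), array([ 99. , 100.4]), np.float64(9.3)] collar [ 584.6 -292.3] 75.6
wrist red z [70.8 73.9 76.2 77.6 98.4] lug [ 606.8 -285.9   97.8] block [array([ 585.6, -289.5]), array([97.9, 98.5]), np.float64(10.0)] collar [ 584.9 -289.6] 75.8
side 158 [ 0.8  2.8  8.5 15.8]
scene 273 [ 6.6  8.5 13.2 24.5]
wrist 8052 [ 4.3  8.2 14.5 31.8]
292 292 [290. 285.] [290. 292.]
```

View pics/i.png

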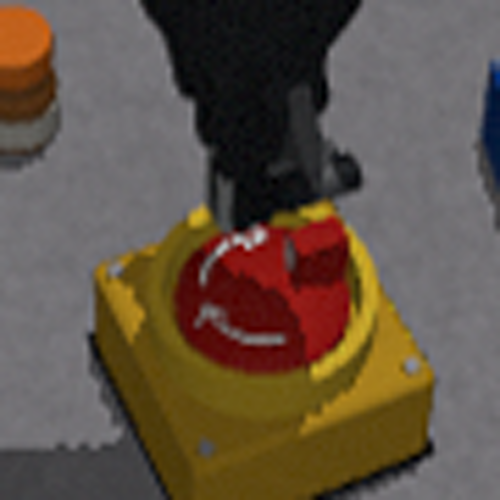

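The head is latched: lug top about 98, dome about 78. The pod hasn't moved. In the view, the pressed head sits in its collar at about (265,300) and the lug is at (320,255). The shut tips sit about 1 to 2 mm above the reported TCP height. Next I put the finger beside the lug on its white (+y) side.

>>> move_arm:
  xyz:
    - [-0.012,-0.013,0]
    - [-0.025,-0.027,0]
    - [-0.0326,-0.0368,0]
    - [-0.0326,-0.0368,0]
    - [-0.0326,-0.0368,0.015]
    - [-0.0326,-0.0368,0.03]
    - [-0.0326,-0.0368,0.04]
    - [-0.0326,-0.0368,0.043]
    - [-0.0326,-0.0368,0.043]
    - [-0.0326,-0.0368,0.043]
  roll: [0,0,0,0,0,0,0,0,0,0]

```text
time: 9.05
tool_pos: [607.1, -255.2, 87.4]
ee_rot: [3.141, -0.0, -1.397]
ft_force: [-0.1, -0.4, 0.5]
gripper_width: 0.4
```

```bash
python3 - <<'E'
from pod import *
look()
p,_=viewer.camera('side'); q,_=viewer.camera('wrist'); u,v=np.round(proj('side',[590,-280,90])).astype(int)
cv2.imwrite('pics/j.png',cv2.cvtColor(np.hstack([cv2.resize(p[v-40:v+40,u-40:u+40],(400,400),interpolation=cv2.INTER_CUBIC),cv2.resize(q[150:420,180:450],(400,400))]),cv2.COLOR_RGB2BGR))
E
```

```text
9.05 [ 607.1 -255.2   87.4] [-0.1 -0.4  0.5] [ 3.141 -0.    -1.397]
side red z [69.9 73.1 75.9 78.1 97.8] lug [ 605.9 -288.4   99.3] block [array([ 584.5, -293. ]), array([98.9, 99.7]), np.float64(10.0)] collar [ 584.7 -292.1] 75.7
wrist red z [69.7 72.7 75.7 91.1 98.6] lug [ 607.8 -285.1   97.8] block [array([ 586.8, -289.3]), array([96.9, 98.4]), np.float64(10.7)] collar [ 585.1 -289.2] 75.8
```

View pics/j.png

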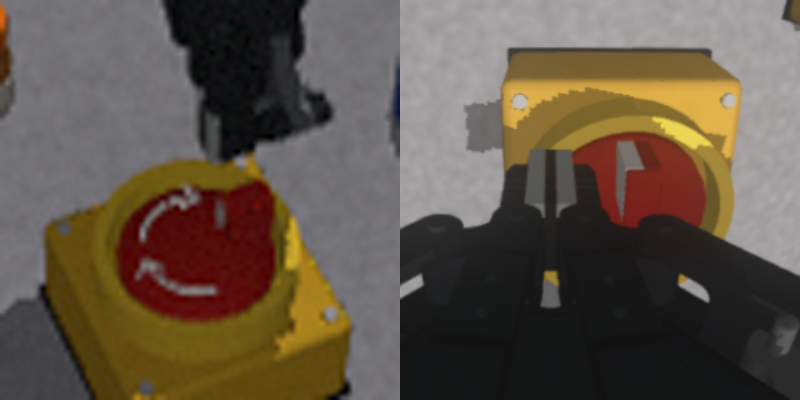

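The finger stands clear on the white side: tips at about (550,170), white face at about (622,180). Now I push along tool +x.

>>> move_arm:
  xyz:
    - [0.004,0,0]
    - [0.008,0,0]
    - [0.011,0,0]
    - [0.014,0,0]
    - [0.016,0,0]
    - [0.018,0,0]
    - [0.02,0,0]
    - [0.02,0,0]
  roll: [0,0,0,0,0,0,0,0]

```text
time: 9.92
tool_pos: [611.4, -273.9, 87.7]
ee_rot: [-3.14, 0.0, -1.396]
ft_force: [0.1, 2.2, 3.1]
gripper_width: -0.2
```

```bash
python3 -c "
from pod import *
look()"
```

```text
9.9167 [ 611.4 -273.9   87.7] [0.1 2.2 3.1] [-3.14   0.    -1.396]
side red z [70.8 73.9 76.7 78.7 99.1] lug [ 606.5 -294.6   98.1] block [array([ 584.3, -293.1]), array([ 98.7, 100.6]), np.float64(10.2)] collar [ 584.5 -292.3] 75.8
wrist red z [68.6 71.8 75.1 89.4 99.5] lug [ 611.1 -294.    99.3] block [array([ 600.3, -286.9]), array([69.3, 98.5]), np.float64(10.1)] collar [ 585.2 -289.6] 75.8
```

Lug turning (about 0.3 rad), light force. I continue.

>>> move_arm:
  xyz:
    - [0.002,0,0]
    - [0.004,0,0]
    - [0.006,0,0]
    - [0.007,0,0]
    - [0.007,0,0]
  roll: [0,0,0,0,0]

```text
time: 10.43
tool_pos: [611.8, -281.6, 87.2]
ee_rot: [3.142, -0.0, -1.397]
ft_force: [0.5, 2.2, 2.5]
gripper_width: -0.2
```

```bash
python3 -c "
from pod import *
look()"
```

```text
10.4333 [ 611.8 -281.6   87.2] [0.5 2.2 2.5] [ 3.142 -0.    -1.397]
side red z [ 78.7  82.8  85.8  88.1 108.9] lug [ 603.7 -303.6  107.9] block [array([ 584.7, -292.9]), array([ 99. , 100.3]), np.float64(9.9)] collar [ 584.6 -292.2] 76.0
wrist red z [ 77.3  80.3  81.9  88.4 108.7] lug [ 603.4 -283.4  134.9] block [array([ 605.3, -286.3]), array([58.9, 98.7]), np.float64(10.7)] collar [ 585.1 -289.7] 75.8
```

The head has popped up (lug top 108, twist about 0.7). I back off sideways, then lift.

>>> move_arm:
  xyz:
    - [-0.003,0,0]
    - [-0.008,0,0]
    - [-0.016,0,0]
    - [-0.024,0,0]
    - [-0.032,0,0]
    - [-0.032,0,-0.02]
    - [-0.032,0,-0.05]
    - [-0.032,0,-0.08]
    - [-0.032,0,-0.093]
    - [-0.032,0,-0.093]
    - [-0.032,0,-0.093]
  roll: [0,0,0,0,0,0,0,0,0,0,0]

```text
time: 11.45
tool_pos: [606.3, -249.7, 180.7]
ee_rot: [-3.141, -0.001, -1.397]
ft_force: [-0.0, 0.0, -0.6]
gripper_width: 0.2
```

```bash
python3 -c "
from pod import *
look()"
```

```text
11.45 [ 606.3 -249.7  180.7] [-0.   0.  -0.6] [-3.141e+00 -1.000e-03 -1.397e+00]
side red z [ 78.9  82.8  85.7  87.9 108. ] lug [ 606.4 -289.3  107.2] block [array([ 584., -293.]), array([99.4, 99.5]), np.float64(10.1)] collar [ 584.9 -292.2] 75.8
wrist red z [ 80.5  83.7  86.2  87.6 108.4] lug [ 606.9 -285.7  107.8] block [array([ 585.9, -289.2]), array([97.4, 97.9]), np.float64(10.1)] collar [ 585.1 -289.6] 75.8
```

Released, and the lug has sprung back to 0. The pod hasn't moved. On to the blue button on the grey box.

>>> move_arm:
  xyz:
    - [-0.02,-0.002,0]
    - [-0.05,-0.004,0]
    - [-0.085,-0.0065,0]
    - [-0.12,-0.009,0]
    - [-0.155,-0.012,0]
    - [-0.19,-0.0145,0]
    - [-0.225,-0.017,0]
    - [-0.26,-0.02,0]
    - [-0.295,-0.0225,0]
    - [-0.33,-0.025,0]
    - [-0.365,-0.028,0]
    - [-0.4,-0.031,0]
    - [-0.435,-0.0335,0]
    - [-0.465,-0.036,0]
    - [-0.485,-0.0375,0]
    - [-0.4953,-0.0382,0]
    - [-0.4953,-0.0382,0]
    - [-0.4953,-0.0382,0]
    - [-0.4953,-0.0382,0.03]
    - [-0.4953,-0.0382,0.03]
  roll: [0,-0.04,-0.08,-0.12,-0.16,-0.2,-0.24,-0.28,-0.32,-0.36,-0.4,-0.44,-0.48,-0.52,-0.56,-0.6,-0.6,-0.6,-0.6,-0.6]

```text
time: 13.22
tool_pos: [556.5, 239.0, 145.6]
ee_rot: [3.132, 0.001, -0.802]
ft_force: [-0.2, -1.6, -1.3]
gripper_width: 0.2
```

```bash
cat > btn.py <<'E'
from h import *
def btn(save=None):
    s=ctrl.sense(); print(s['time'],s['tool_pos'].round(1),s['ft_force'].round(1),s['ee_rot'].round(3),s['joint_pos'].round(2))
    ims=[]
    for cam in ['scene','side','wrist']:
        i=viewer.camera_info(cam); p,d=viewer.camera(cam); W=cloud(cam,d,i); ims.append(p)
        hsv=cv2.cvtColor(p,cv2.COLOR_RGB2HSV).astype(int); H,S=hsv[...,0],hsv[...,1]
        m=(d>0)&(np.hypot(W[...,0]-558.4,W[...,1]-244.5)<45)&(H>95)&(H<130)&(S>100)&(W[...,2]>58)&(W[...,2]<80)
        q=W[m]
        if len(q)<5: print(cam,'few',len(q)); continue
        t=q[q[:,2]>np.median(q[:,2])-2]
        (c,r)=cv2.minEnclosingCircle(t[:,:2].astype(np.float32)); print(cam,len(q),np.round(c,1),round(r,1),'z',np.percentile(q[:,2],[10,50,90]).round(1))
        w=(d>0)&(np.hypot(W[...,0]-558.4,W[...,1]-244.5)<24)&(S<60)&(W[...,2]>53)&(W[...,2]<85)&(p.min(-1)>120)
        if w.sum(): print('  ring z',np.percentile(W[w][:,2],[5,50,95]).round(1),'r',np.percentile(np.hypot(*(W[w][:,:2]-c).T),[5,50,95]).round(1))
    if save:
        u,v=np.round(proj('side',[558,244,80])).astype(int); p=ims[1]
        cv2.imwrite(save,cv2.cvtColor(np.hstack([cv2.resize(p[v-40:v+40,u-40:u+40],(400,400),interpolation=cv2.INTER_CUBIC),cv2.resize(ims[2][150:420,145:415],(400,400))]),cv2.COLOR_RGB2BGR))
E
python3 -c "
from btn import *
btn('pics/k.png')"
```

```text
13.2167 [556.5 239.  145.6] [-0.2 -1.6 -1.3] [ 3.132e+00  1.000e-03 -8.020e-01] [-0.09  0.44 -0.48  1.75  0.23  1.02 -1.46]
scene 84 [558.9 247. ] 15.9 z [67.6 73.7 75.8]
  ring z [61.7 63.4 66.4] r [15.1 19.8 22.6]
side 72 [557.7 244.4] 17.3 z [67.8 70.5 72.7]
  ring z [59.3 61.3 63.8] r [18.2 21.1 23.2]
wrist 1393 [558.5 248.1] 15.5 z [70.6 71.7 72.6]
  ring z [60.6 61.8 63. ] r [15.8 19.8 23.2]
```

View pics/k.png

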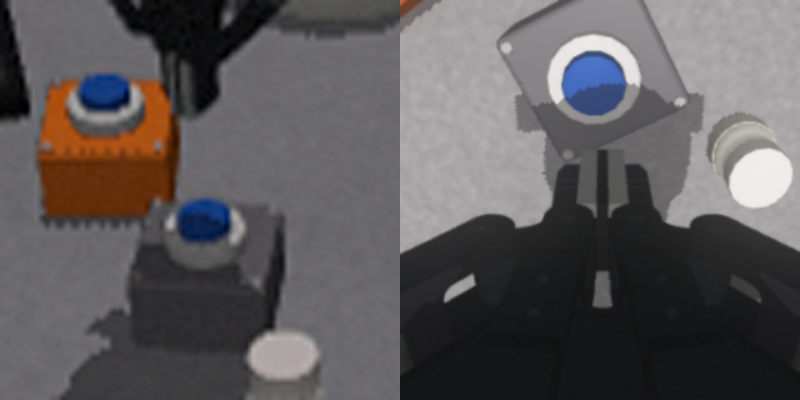

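Blue button centre is about (558.4, 246.5) and its ring top about 62 (below the end-stop height of 66). In the wrist view the button is at (593,80), clear of everything. I descend to just above it.

>>> move_arm:
  xyz:
    - [-0.0013,-0.0013,0]
    - [-0.0013,-0.0013,0.02]
    - [-0.0013,-0.0013,0.04]
    - [-0.0013,-0.0013,0.06]
    - [-0.0013,-0.0013,0.07]
    - [-0.0013,-0.0013,0.073]
    - [-0.0013,-0.0013,0.073]
    - [-0.0013,-0.0013,0.073]
  roll: [0,0,0,0,0,0,0,0]

```text
time: 14.03
tool_pos: [559.3, 247.1, 78.6]
ee_rot: [-3.139, -0.001, -0.797]
ft_force: [0.2, -0.2, 0.5]
gripper_width: -0.1
```

>>> move_arm:
  xyz:
    - [0,0,0.003]
    - [0,0,0.006]
    - [0,0,0.009]
    - [0,0,0.012]
    - [0,0,0.014]
    - [0,0,0.014]
  roll: [0,0,0,0,0,0]

```text
time: 14.53
tool_pos: [559.1, 247.0, 64.3]
ee_rot: [-3.14, -0.001, -0.797]
ft_force: [-0.1, -0.2, 4.2]
gripper_width: -0.1
```

>>> move_arm:
  xyz:
    - [0,0,0.001]
    - [0,0,0.003]
    - [0,0,0.004]
    - [0,0,0.004]
    - [0,0,0.004]
  roll: [0,0,0,0,0]

```text
time: 14.95
tool_pos: [559.2, 247.0, 63.9]
ee_rot: [-3.141, -0.002, -0.797]
ft_force: [-6.7, -4.2, 21.5]
gripper_width: 0.0
```

End stop reached: 21 N with only 0.4 mm more travel. I retract.

>>> move_arm:
  xyz:
    - [0,0,-0.005]
    - [0,0,-0.015]
    - [0,0,-0.035]
    - [0,0,-0.065]
    - [0,0,-0.1]
    - [0,0,-0.13]
    - [0,0,-0.13]
    - [0,0,-0.13]
  roll: [0,0,0,0,0,0,0,0]

```text
time: 15.62
tool_pos: [559.6, 247.4, 191.9]
ee_rot: [-3.137, -0.002, -0.797]
ft_force: [0.2, 0.1, -0.3]
gripper_width: 0.1
```

```bash
python3 - <<'E'
from btn import *
btn()
p,d=viewer.camera('side'); W=cloud('side',d)
r=np.hypot(W[...,0]-585.5,W[...,1]+291.5); hsv=cv2.cvtColor(p,cv2.COLOR_RGB2HSV).astype(int); H,S=hsv[...,0],hsv[...,1]
q=W[(d>0)&(r<34)&((H<8)|(H>172))&(S>120)]; print('head z',np.percentile(q[:,2],[5,50,98]).round(1))
cv2.imwrite('pics/l.png',cv2.cvtColor(p,cv2.COLOR_RGB2BGR))
E
```

```text
15.6167 [559.6 247.4 191.9] [ 0.2  0.1 -0.3] [-3.137e+00 -2.000e-03 -7.970e-01] [-0.08  0.39 -0.5   1.71  0.21  1.09 -1.44]
scene 81 [557.3 246.3] 16.4 z [69.  73.8 76.3]
  ring z [62.1 64.4 66.2] r [17.2 20.7 24.3]
side 73 [558.2 243.4] 17.0 z [67.7 70.6 73.1]
  ring z [59.2 60.9 63. ] r [17.2 20.8 23.8]
wrist 1013 [558.3 248.2] 15.1 z [70.7 71.7 72.6]
  ring z [60.6 61.8 63.3] r [15.7 19.7 23.2]
head z [ 79.1  85.4 108. ]
```

View pics/l.png

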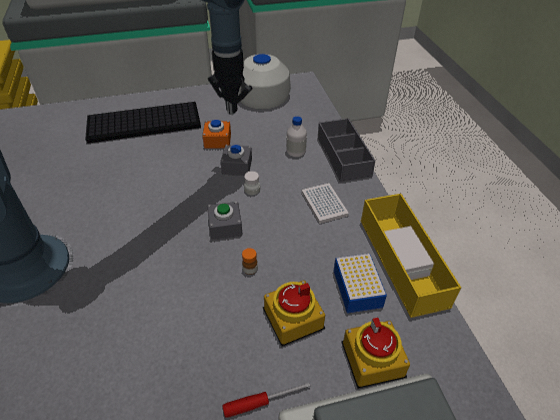

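The side view matches the starting picture: pod head up at (295,297), blue button out at (235,150), other things where they were. The gripper is clear at (232,105).

```bash
python3 -c "
from cell import job
print(job.hand_in())"
```

```text
the job is handed in; nothing more can be done
None
```

The job is done in the order asked and handed in at about 15.8 s.

- **Stop head pressed:** I pressed the mushroom head of the nearest pod to its end stop (32 N). With the finger off it stayed latched, lug top at about 98 mm.
- **Stop head released:** I pushed the lug's white face clockwise with the outside of the shut fingers to about 0.7 rad. The head popped up (lug top 108 mm), and the lug sprang back to 0 once the fingers were off.
- **Reset button:** I pressed the blue button on the grey box to its end stop (21 N). Afterwards its top was back at about 72 mm.
- **Last checks:** The head was up and the gripper was clear, with no contact force. The pod's measured position changed by less than 1 mm. By eye, the other things and the green button looked the same as in the first picture; I took no separate measurements of them.
- **Disagreements:** Contact came about 25 mm lower than `ctrl.finger_overhang` (25 mm) implied, so I went by contact force instead. The cameras differed by 2 to 5 mm on positions, which did not affect the result.

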